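Slide the connector tray onto the counting scale

TASK

The connectors in the long tray are to be counted by weight. Slide the long tray off the foam mat and across the small step down onto the steel pan of the scale, keeping it level and low rather than lifting it over, and leave it resting in the middle of the pan, lined up with the pan and clear of the mat. Leave the square tray where it is.

Things in the scene. Friction and masses are not known exactly. Their poses are not given: they have to be found in the camera images.
- tray_mid (a point): Centre of the long grey plastic tray of connectors (loose, 0.2-0.4 kg), 31 mm above its bottom. 130 mm long (y), 80 wide (x), walls 28 high. A carrying bar runs along its middle: 80 mm long, 12 thick, 44 to 62 mm above the tray's bottom, so the bar's middle is 22 mm above this point. z up. Starts on the mat, long axis within 16 degrees of the mat's y axis; ends alike.
- scale_pan (a point): Top centre of the scale's flat rimless steel pan, fixed: 240 mm along x, 180 mm along y, 20 mm above the bench. z up; y points from the scale towards the mat. The scale's low console (50 mm high) stands on the +x side, from 125 mm off the centre.
- mat: Black foam mat on a plywood board, fixed, 300 mm (x) by 320 mm (y), top 26 mm above the bench, 6 mm higher than the scale pan. Its straight edge at y = -160 mm faces the pan across a gap of about 4 to 12 mm; pan turned at most 2 degrees against it. Origin: centre of the underside, z up.
- square_mid (a point): Centre of the square tray, 31 mm above its bottom: a loose bystander beside the long one on the mat, on either side of it (x). Same grey plastic and height, 80 by 80 mm, with a carrying bar 55 mm long. z up.
Not all that is in view belongs to the job. What is shaped like the part that bears tray_mid but orange is not meant. Leave any orange look-alike of the part that bears square_mid alone.

How it is judged:
On the way:
1. the long tray straddles the step, level and not lifted: its centre is 40 to 115 mm from the pan's centre on the mat side (y of tray_mid in the frame of scale_pan between 0.04 and 0.115 m and height (world z) of tray_mid below 0.071 m and angle between tray_mid's own z axis and vertical below 0.2 rad), for 0.1 s.
At the end, for the whole second after the job is handed in: The long tray rests flat and still on the scale pan, its centre within 20 mm of the pan's centre in x and in y, its long axis within 10 degrees of the pan's y axis; the square tray is upright and within 20 mm of where it was (x of tray_mid in the frame of scale_pan between -0.02 and 0.02 m and y of tray_mid in the frame of scale_pan between -0.02 and 0.02 m and z of tray_mid in the frame of scale_pan between 0.028 and 0.034 m and angle between tray_mid's own z axis and vertical below 0.05 rad and angle between the y axis of tray_mid and the y axis of scale_pan, either way round below 0.1745 rad and linear speed of tray below 0.01 m/s and distance of square_mid from where it was at the start of the episode below 0.02 m and angle between square_mid's own z axis and vertical below 0.1 rad); the robot touches nothing.
It fails at once if the long tray is lifted: more than 14 mm above its height on the mat (height (world z) of tray_mid above 0.071 m).
It fails at once if the long tray tips more than 12 degrees (angle between tray_mid's own z axis and vertical above 0.21 rad).
It fails at once if the square tray is moved more than 20 mm (distance of square_mid from where it was at the start of the episode above 0.02 m).
It also fails if it takes over 35 s, if anything falls off the work surface, if the arm or the gripper's body presses on something with over 40 N, if the wrist force passes 120 N, or if a joint passes its speed limit or range.

ROBOT

A 6-joint arm with a two-finger parallel gripper is mounted at the origin on the work surface. World frame = base frame: x ahead of the robot, y to its left, z up, the work surface at z = 0. Lengths are in m, angles in rad, forces in N, time in s.
With the tool pointing down it reaches from about 0.3 to 0.875 m from the base axis. Payload 4.2 kg.
Tool frame: the origin (TCP) lies midway between the tips of the shut fingers; the grasp point (between the pads) lies 19 mm behind it; y points along the fingers, x is the direction in which the jaws open and shut, and the axes are right-handed (so a half turn about y gives the same grasp; the last joint's range is limited). The gripper opens to 85 mm and grips with 20 to 120 N. Pads are 22 mm wide; open, the fingers measure 114 mm over their backs; the gripper's body (76 mm by 85 mm) begins 54 mm behind the grasp point. The pads swing forward as they close: fully open they stand 13 mm farther back than shut.
Start: joints at [1.209, 0.32, 1.565, -0, 1.257, -0.02], TCP at [0.193, 0.542, 0.231] pointing down, gripper open.
Joint ranges: [-3.11, 3.11], [-0.84, 2.01], [0.21, 2.61], [-1.34, 4.49], [0.05, 2.63], [-2.56, 2.56]. Speed limits (rad/s): [2.57, 2.57, 3.14, 3.14, 3.14, 3.14].

INTERFACE

Orientations are given as a rotation vector (axis times angle).
In Python, from workcell import read_state, get_image, sign_off gives the robot as it stands.
- The arm moves only by the shell command python3 -m crank 'ROWS' [FORCE]. ROWS is JSON, a list of rows, each a list of 3 entries, a list of its own where there are three numbers: the shift along the world's x, y, z in mm, then the turn about the world's z in degrees, then the opening, from 0 (shut) to 1 (fully open). In form: [[[x, y, z], turn, grip], ...]. A call has 1 to 10 rows; each row is the pose to reach, as a shift and turn from the pose commanded when the call began; what a row does not reach only later rows make up. A row lasts 1/8 s, in which the tool goes at most 62.5 mm and 10.7 degrees, less where a joint would pass 70% of its speed; a pose out of reach is approached as far as the arm can. A call with a gripper value outside its range is refused whole. The fingers move at their own pace and stop on an object; FORCE is the grip in N (left out, the last holds). Time passes only in rows, so rows that repeat a pose let the fingers close. It gives the time, the measured TCP pose, the force and the opening at its end, in the units of the state.
- read_state(): the state, without advancing time (a new reading comes with each control period).
- get_image(name): name is "side" or "top" or "wrist"; returns a dict with "image" (400x640x3 uint8, red, green, blue), "depth" (400x640 float32, m along the optical axis (not along the pixel's ray), 0 where there is no reading), "mtx" (3x3 intrinsics, pixels), "extrinsics" (4x4, takes a point from camera to world coordinates). Camera axes: x right, y up, looking along -z (the intrinsics and any distortion apply to the point x, -y, -z); pixel columns grow to the right and rows downward; lengths in m; the calibration is good to about 2 mm. A picture is of the moment at which its call begins.
- sign_off(): hands the job in, once; it reports no verdict.
The state is a dict: "time": time; "joint_positions": joint angles; "joint_vel": joint speeds; "joint_torque": joint torques, N m; "eef_pos": TCP position; "eef_rot": TCP orientation; "contact_force": force on the tool from outside, world axes, zero at the start; "torque": the same for the moment, N m; "gripper_width": finger opening in m.
Only numpy, scipy, OpenCV 4.12 (cv2) and the standard library are available. Lean on these libraries where they do the work, as an engineer would, in place of code of your own. Each camera call takes 0.05 s, during which the arm holds its last target. There are 200 camera calls.

## Working session

There is one attempt and no reset: what is moved stays moved. The work goes in short steps, Python scripts to look and compute and a shell command to move; the robot and the scene stay as the last step left them, time stands still between calls to the robot, and variables do not carry over. Pictures are saved under pics/ and viewed, about 8 in all and at most 12, crops included, and the job is handed in when it is done.

```bash
mkdir -p pics; cat > h.py <<'E'
import numpy as np, cv2
from workcell import read_state, get_image, sign_off
def pts(d):
    "world point per pixel from depth"
    K=d["mtx"];E=np.array(d["extrinsics"]);z=d["depth"]
    v,u=np.mgrid[:z.shape[0],:z.shape[1]]
    P=np.stack([(u-K[0][2])/K[0][0]*z,-(v-K[1][2])/K[1][1]*z,-z],-1)
    return P@E[:3,:3].T+E[:3,3]
def save(d,n,box=None,s=1):
    im=d["image"][...,::-1]
    if box: im=im[box[1]:box[3],box[0]:box[2]]
    cv2.imwrite("pics/"+n,cv2.resize(im,None,fx=s,fy=s))
E
python3 - <<'E'
from h import *
s=read_state();print(s)
a=get_image("top");b=get_image("side")
for d in(a,b):print(np.round(d["extrinsics"],3).tolist(),np.round(d["mtx"],1).tolist())
save(a,"top0.png");save(b,"side0.png")
np.savez("t0.npz",im=a["image"],P=pts(a),z=a["depth"])
E
```

```text
{'time': 0.0, 'joint_positions': array([ 1.20899342e+00,  3.20290724e-01,  1.56569573e+00, -2.25286866e-05,
        1.25737836e+00, -2.00205035e-02]), 'joint_vel': array([-0.00193452, -0.00068264, -0.0002393 ,  0.00110294,  0.00075587,
       -0.00168797]), 'joint_torque': array([ 1.27876410e-03, -4.15509474e+01, -2.34167737e+01,  2.46147029e-04,
        7.94687541e-03,  1.41181211e-06]), 'eef_pos': array([0.19256796, 0.54128655, 0.23047644]), 'eef_rot': array([-1.35276098, -0.95278654,  0.95519589]), 'contact_force': array([ 0.10001029, -0.16965737,  0.0021816 ]), 'torque': array([-0.0467109 ,  0.04520697,  0.01894244]), 'gripper_width': 0.0857303322689382}
[[0.021, 0.985, -0.169, 0.287], [-1.0, 0.018, -0.019, 0.06], [-0.016, 0.17, 0.985, 1.079], [0.0, 0.0, 0.0, 1.0]] [[471.3, 0.0, 313.0], [0.0, 471.3, 197.7], [0.0, 0.0, 1.0]]
[[0.994, 0.079, -0.07, 0.426], [-0.106, 0.703, -0.703, -0.521], [-0.007, 0.706, 0.708, 0.64], [0.0, 0.0, 0.0, 1.0]] [[435.0, 0.0, 328.1], [0.0, 435.0, 198.9], [0.0, 0.0, 1.0]]
```

View pics/top0.png

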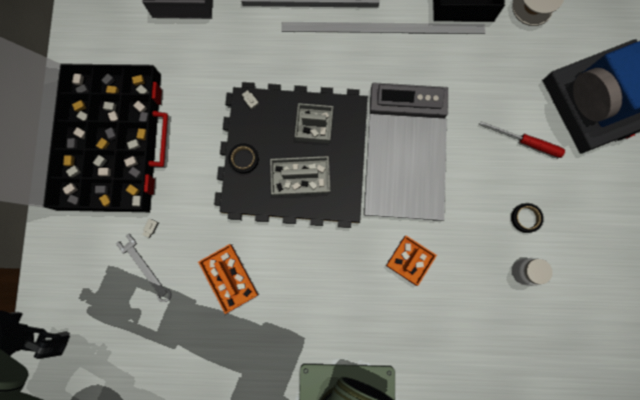

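View pics/side0.png

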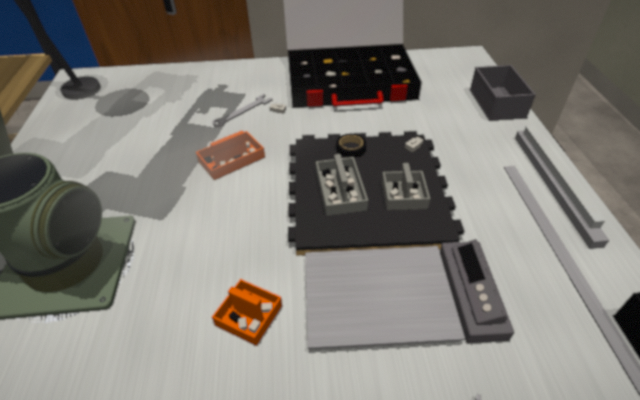

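Top view: candidates are the long grey tray (300,176), square grey tray (314,122), orange long look-alike (228,278) and orange square look-alike (411,260). I choose the grey long tray on the mat; the pan is at (405,160) with the console at its top (+x). Next I measure from the depth and take a close crop.

```bash
python3 - <<'E'
from h import *
f=np.load("t0.npz");P=f["P"];im=f["im"].astype(int)
v,u=np.mgrid[:400,:640]
def rep(n,m,lo,hi):
    q=P[m&(P[...,2]>lo)&(P[...,2]<hi)]
    r=cv2.minAreaRect((q[:,:2]*1000).astype(np.float32))
    print(n,len(q),"z med",np.median(q[:,2]).round(4),"ctr",np.round(r[0],1),"size",np.round(r[1],1),"ang",round(r[2],2), "pca",)
box=lambda a,b,c,d:(u>=a)&(u<c)&(v>=b)&(v<d)
L=box(262,148,338,202);S=box(288,96,342,148)
rep("long rim+bar",L,.045,.1);rep("long bar",L,.075,.1)
rep("sq rim+bar",S,.045,.1);rep("sq bar",S,.075,.1)
grey=im.sum(2)>270
m=(box(355,112,455,228)&grey).astype(np.uint8)
rep("pan",box(366,116,450,225),.013,.026)
rep("mat",box(210,75,370,232)&(im.sum(2)<150),.018,.034)
rep("console",box(360,75,455,125),.035,.07)
for x in (.2,.25,.3,.35):
    mm=box(340,80,460,230)&(abs(P[...,0]-x)<.003)&(P[...,2]>.012)
    q=P[mm]; print(x,"mat ymin",q[q[:,2]>.0235][:,1].min().round(4),"pan y",q[q[:,2]<.0225][:,1].max().round(4),q[:,1].min().round(4))
d={"image":f["im"]};save(d,"crop.png",(205,70,465,235),3)
E
```

```text
long rim+bar 654 z med 0.0558 ctr [514.8 112.4] size [ 81.6 129.8] ang 3.89 pca
long bar 242 z med 0.0876 ctr [514.1 112.4] size [13.1 79.7] ang 4.88 pca
sq rim+bar 516 z med 0.0553 ctr [639.4  83.9] size [80.2 81.8] ang 85.91 pca
sq bar 169 z med 0.0878 ctr [638.8  83.6] size [53.9 13.2] ang 85.87 pca
pan 7891 z med 0.0205 ctr [ 550.6 -130.3] size [180.5 246.3] ang 87.31 pca
mat 13490 z med 0.0264 ctr [573.  132.9] size [329.  324.9] ang 86.91 pca
console 1325 z med 0.0488 ctr [ 702.  -137.4] size [169.3  61.7] ang 87.79 pcaTraceback (most recent call last):
  File "<stdin>", line 19, in <module>
    return umr_minimum(a, axis, None, out, keepdims, initial, where)
ValueError: zero-size array to reduction operation minimum which has no identity
```

```bash
python3 - <<'E'
from h import *
from scipy.spatial.transform import Rotation as R
f=np.load("t0.npz");P=f["P"]
v,u=np.mgrid[:400,:640]
for y in (-.19,-.13,-.07):
    q=P[(abs(P[...,1]-y)<.002)&(P[...,2]>.012)&(P[...,2]<.026)&(u>340)&(u<460)];print("pan x ext at y",y,q[:,0].min().round(4),q[:,0].max().round(4))
for x in (.46,.52,.58,.63):
    q=P[(abs(P[...,0]-x)<.003)&(P[...,2]>.012)&(u>340)&(u<460)&(v>60)&(v<240)]
    o=np.argsort(q[:,1]);q=q[o];j=q[(q[:,1]>-.06)&(q[:,1]<-.01)]
    print(x,"ymin",q[0,1].round(4),"edge profile",[(round(a*1000),round(b*1000)) for a,b in j[::max(1,len(j)//14),1:]])
print(np.round(R.from_rotvec(read_state()["eef_rot"]).as_matrix(),3))
save({"image":f["im"]},"crop.png",(205,70,465,235),3)
E
```

```text
pan x ext at y -0.19 0.3417 0.6706
pan x ext at y -0.13 0.2903 0.674
pan x ext at y -0.07 0.0568 0.9636
0.46 ymin -0.2142 edge profile [(-60, 24), (-57, 22), (-55, 23), (-53, 21), (-51, 20), (-48, 24), (-44, 19), (-42, 20), (-42, 22), (-40, 20), (-37, 22), (-25, 26), (-23, 26), (-21, 25), (-21, 26), (-18, 29), (-16, 25), (-14, 24), (-14, 28), (-12, 27)]
0.52 ymin -0.2183 edge profile [(-60, 21), (-58, 20), (-53, 19), (-51, 23), (-49, 20), (-44, 17), (-42, 19), (-39, 23), (-28, 21), (-25, 27), (-23, 26), (-21, 25), (-18, 28), (-14, 24), (-12, 26)]
0.58 ymin -0.2217 edge profile [(-60, 22), (-58, 22), (-56, 19), (-53, 23), (-49, 18), (-46, 25), (-42, 16), (-32, 26), (-30, 26), (-25, 23), (-23, 24), (-20, 26), (-16, 24), (-13, 28), (-11, 28)]
0.63 ymin -0.2227 edge profile [(-58, 22), (-56, 20), (-53, 21), (-51, 17), (-51, 21), (-48, 24), (-46, 21), (-44, 20), (-34, 29), (-32, 25), (-30, 24), (-29, 29), (-27, 29), (-25, 23), (-22, 30), (-20, 28), (-18, 25), (-16, 25), (-13, 27), (-11, 21), (-11, 26)]
[[ 0.335 -0.001 -0.942]
 [ 0.942 -0.002  0.335]
 [-0.002 -1.     0.   ]]
```

View pics/crop.png

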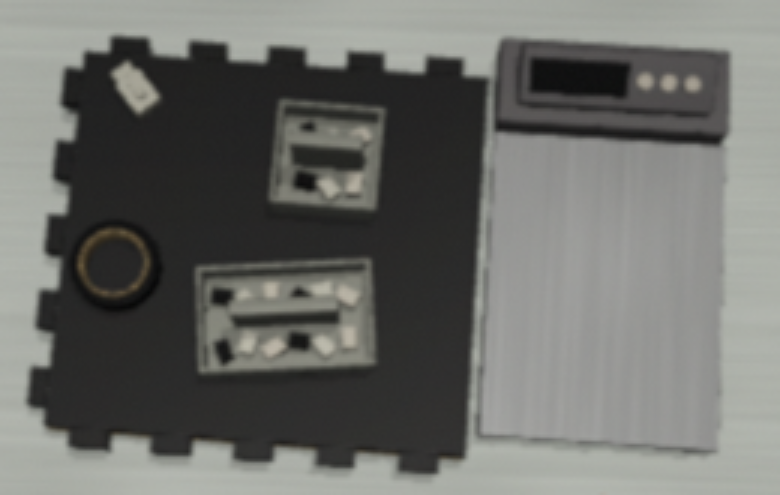

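The crop confirms the choice: the long tray at crop (286,316) with two rows of connectors, square tray at (327,156), both grey. Long tray centre (514,112) yaw +4.4°, pan centre ≈(548,-130) yaw ≈-2.7°; the sizes and heights match the description. Going above the bar.

```bash
python3 -m crank '[[[35,-45,0],-7,0.5],[[70,-95,0],-14,0.5],[[110,-145,0],-22,0.5],[[145,-195,0],-30,0.5],[[180,-240,0],-38,0.5],[[220,-290,0],-46,0.5],[[255,-340,-20],-53,0.5],[[290,-385,-50],-60,0.5],[[322,-429,-80],-66,0.5],[[322,-429,-80],-66,0.5]]' 40
python3 - <<'E'
from h import *
from scipy.spatial.transform import Rotation as R
s=read_state();print(s["eef_pos"],np.degrees(np.arctan2(*R.from_rotvec(s["eef_rot"]).as_matrix()[1::-1,0])),s["gripper_width"])
d=get_image("wrist");save(d,"w1.png");P=pts(d)
m=(P[...,2]>.08)&(P[...,2]<.094)&(abs(P[...,0]-.515)<.03)&(abs(P[...,1]-.112)<.06)
q=P[m];r=cv2.minAreaRect((q[:,:2]*1000).astype(np.float32));print(len(q),np.median(q[:,2]) if len(q) else 0,r)
E
```

```text
time: 1.35
eef_pos: [0.5147, 0.1098, 0.1487]
eef_rot: [-1.571, -0.053, 0.061]
contact_force: [-0.4, 0.2, -0.3]
gripper_width: 0.0428
[0.51467159 0.10983852 0.14866416] 4.154148973513189 0.04281987102196525
1441 0.08775215781010254 ((513.6170654296875, 111.98159790039062), (12.020106315612793, 79.9494857788086), 3.8779523372650146)
```

View pics/w1.png

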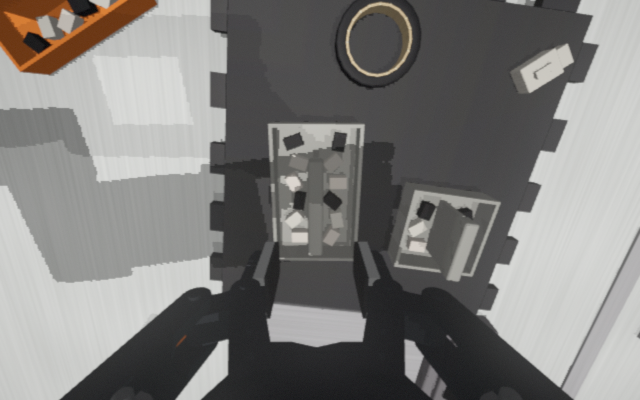

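Wrist view: bar along column ~316 between the fingers, square tray at (448,230) well clear. Bar measured (513.6,112) yaw 3.9°, z 88 as expected. Descend and grip.

```bash
python3 -m crank '[[[-1,0,-20],0,0.5],[[-1,0,-40],0,0.5],[[-1,0,-60],0,0.5],[[-1,0,-75],0,0.5],[[-1,0,-86],0,0.5],[[-1,0,-89],0,0.5],[[-1,0,-89],0,0.5],[[-1,0,-89],0,0.2]]'
python3 -m crank '[[[0,0,0],0,0],[[0,0,0],0,0],[[0,0,0],0,0],[[0,0,0],0,0],[[0,0,0],0,0],[[0,0,0],0,0]]' 50
```

```text
time: 2.4
eef_pos: [0.5142, 0.1128, 0.0629]
eef_rot: [-1.57, -0.061, 0.059]
contact_force: [-0.6, -0.4, -0.2]
gripper_width: 0.0253
time: 3.15
eef_pos: [0.5139, 0.1128, 0.0628]
eef_rot: [-1.57, -0.061, 0.06]
contact_force: [-1.1, -0.7, 5.4]
gripper_width: 0.011
```

```bash
python3 -m crank '[[[0,-10,0],0,0],[[0,-22,0],0,0],[[0,-35,0],0,0],[[0,-48,0],0,0],[[0,-60,0],0,0],[[0,-60,0],0,0]]'
python3 - <<'E'
from h import *
d=get_image("side");save(d,"s2.png",(200,80,520,360),2)
E
```

```text
time: 3.9
eef_pos: [0.5143, 0.0512, 0.0628]
eef_rot: [-1.571, -0.061, 0.059]
contact_force: [0.2, -1.2, 5.9]
gripper_width: 0.0109
```

View pics/s2.png

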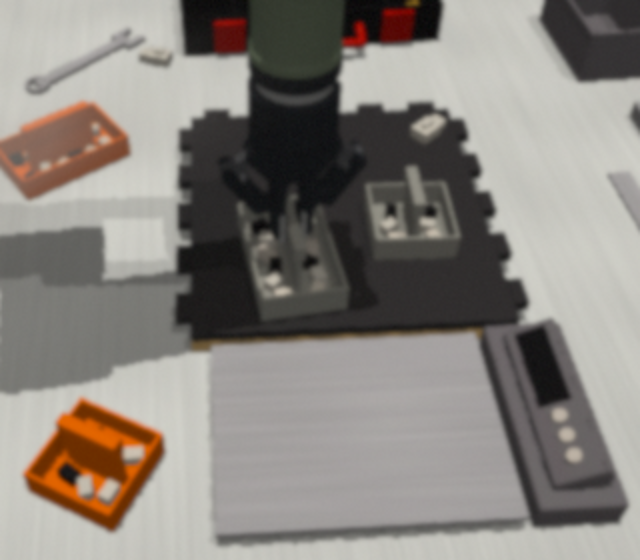

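The tray came along (front wall at (305,305) in the crop, near the mat edge at 340), square tray untouched at (413,215). On across the edge to straddle.

```bash
python3 -m crank '[[[0,-12,0],0,0],[[0,-25,0],0,0],[[0,-38,0],0,0],[[0,-50,0],0,0],[[0,-62,0],0,0],[[0,-75,0],0,0],[[3,-85,0],-1,0],[[6,-95,0],-2,0],[[9,-105,0],-3,0],[[9,-105,0],-3,0]]'
python3 - <<'E'
from h import *
d=get_image("side");save(d,"s3.png",(200,80,520,360),2)
E
```

```text
time: 5.2
eef_pos: [0.5227, -0.0539, 0.062]
eef_rot: [-1.573, -0.019, 0.02]
contact_force: [-0.3, -0.8, -2.0]
gripper_width: 0.011
```

View pics/s3.png

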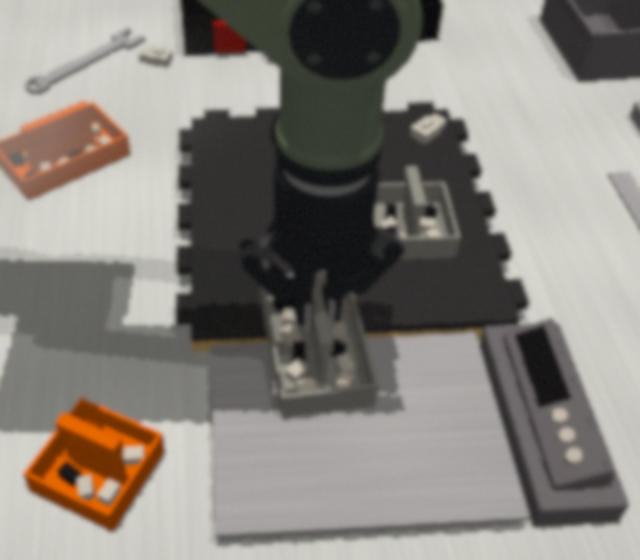

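Straddling the step, level (front on the pan side at crop (325,400), rear on the mat at 300). Moving on to the pan centre, then lowering the 6 mm.

```bash
python3 -m crank '[[[4,-12,0],-1,0],[[8,-24,0],-2,0],[[12,-36,0],-3,0],[[16,-48,0],-4,0],[[21,-62,0],-4,0],[[26,-75,0],-4,0],[[26,-75,0],-4,0],[[26,-75,-2],-4,0],[[26,-75,-4],-4,0],[[26,-75,-4],-4,0]]'
python3 - <<'E'
from h import *
d=get_image("wrist");P=pts(d)
E
```

```text
time: 6.5
eef_pos: [0.5485, -0.1268, 0.0584]
eef_rot: [-1.57, 0.035, -0.035]
contact_force: [-1.1, -0.0, -1.1]
gripper_width: 0.0107
```

```bash
python3 -m crank '[[[0,-2,0],0,0],[[0,-2,-1],0,0],[[0,-2,-2],0,0],[[0,-2,-2],0,0]]'
python3 - <<'E'
from h import *
d=get_image("top");P=pts(d);v,u=np.mgrid[:400,:640]
b=(u>350)&(u<460)&(v>70)&(v<235)
q=P[b&(P[...,2]>.03)&(P[...,2]<.055)&(P[...,0]<.65)]
print(cv2.minAreaRect((q[:,:2]*1000).astype(np.float32)),np.percentile(q[:,2],[5,50,95]))
q=P[b&(P[...,2]>.015)&(P[...,2]<.024)&(u>369)&(v>120)&(v<224)]
print(cv2.minAreaRect((q[:,:2]*1000).astype(np.float32)))
save(d,"t4.png",(280,60,470,240),3)
E
```

```text
time: 7.05
eef_pos: [0.549, -0.1289, 0.0577]
eef_rot: [-1.57, 0.034, -0.036]
contact_force: [-3.0, 4.7, 8.5]
gripper_width: 0.0109
((531.5217895507812, -58.62180709838867), (108.45134735107422, 219.5080108642578), 88.9495620727539) [0.03034538 0.0375124  0.05231143]
((542.1207275390625, -87.09564208984375), (225.2719268798828, 77.72883605957031), 0.0433042086660862)
```

View pics/t4.png

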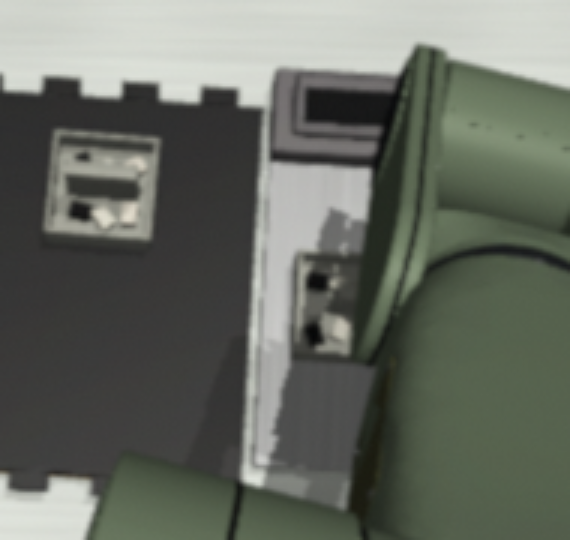

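Tray rear at crop x≈295, clear of the mat edge (255), square to the pan; the arm hides the rest. Pan contact is felt (8.5 N). Release and withdraw.

```bash
python3 -m crank '[[[0,0,0],0,0.2],[[0,0,0],0,0.4],[[0,0,0],0,0.5],[[0,0,0],0,0.5],[[0,0,5],0,0.5],[[0,0,20],0,0.5],[[0,0,45],0,0.5],[[0,0,80],0,0.5],[[0,0,120],0,0.5],[[0,0,150],0,0.5]]'
python3 -m crank '[[[-20,40,10],0,0.5],[[-50,90,10],0,0.5],[[-80,145,10],0,0.5],[[-110,200,10],0,0.5],[[-140,255,10],0,0.5],[[-160,310,10],0,0.5],[[-180,365,10],0,0.5],[[-190,420,10],0,0.5],[[-190,420,10],0,0.5],[[-190,420,10],0,0.5]]'
python3 - <<'E'
from h import *
d=get_image("top");P=pts(d);v,u=np.mgrid[:400,:640]
r=lambda q:print(len(q),cv2.minAreaRect((q[:,:2]*1000).astype(np.float32)),np.median(q[:,2]))
b=(u>350)&(u<460)&(v>70)&(v<235)
r(P[b&(P[...,2]>.035)&(P[...,2]<.1)&(P[...,0]<.64)])
r(P[b&(P[...,2]>.074)&(P[...,2]<.09)&(P[...,0]<.64)])
r(P[b&(u>366)&(v>116)&(v<225)&(P[...,2]>.013)&(P[...,2]<.026)])
r(P[(u>=288)&(u<342)&(v>=96)&(v<148)&(P[...,2]>.045)&(P[...,2]<.1)])
save(d,"t5.png",(205,60,465,240),3)
E
```

```text
time: 8.35
eef_pos: [0.5492, -0.1294, 0.2095]
eef_rot: [-1.571, 0.033, -0.038]
contact_force: [0.5, -0.7, 0.2]
gripper_width: 0.0424
time: 9.6
eef_pos: [0.3586, 0.2904, 0.2169]
eef_rot: [-1.571, 0.034, -0.035]
contact_force: [-0.6, -0.8, -0.7]
gripper_width: 0.0426
933 ((549.6012573242188, -127.56651306152344), (130.75521850585938, 82.29167175292969), 86.866943359375) 0.04765575341707229
225 ((549.533447265625, -126.95758056640625), (77.99547576904297, 13.457219123840332), 88.2905502319336) 0.08223540195686518
6352 ((548.3859252929688, -130.7093963623047), (180.1141357421875, 244.3958740234375), 88.37866973876953) 0.020732869502575912
518 ((639.0111083984375, 83.92505645751953), (80.21630096435547, 82.42456817626953), 85.91976165771484) 0.055504479659638006
```

View pics/t5.png

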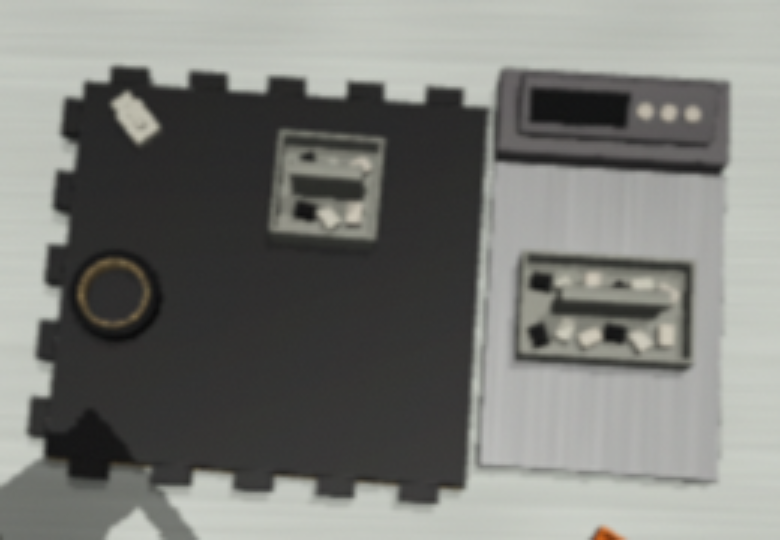

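The tray rests at crop (605,310) in the middle of the pan, about 2 mm off in x and 3 mm in y, and about 1–2° off the pan's axis. Its rim is at z 48 as expected. The square tray has not moved, and the gripper is clear.

```bash
python3 -c "
from workcell import sign_off
print(sign_off())"
```

```text
the job is handed in; nothing more can be done
None
```

The long grey tray is now resting in the middle of the scale pan, and I've handed the job in. I gripped it by its carrying bar, slid it level along the mat, straddled the step at tray height, and lowered the last 6 mm over the pan. Then I let go and backed the arm away. The run took about 10 s of the 35 s allowed.

These are the last checks, from the top camera's depth reading:

| Check | Measured | Limit |
|---|---|---|
| Tray offset from pan centre, x | about 1–2 mm | 20 mm |
| Tray offset from pan centre, y | about 3 mm | 20 mm |
| Tray turned against the pan | about 1.5° | 10° |
| Tray bar top height | 82 mm (82 expected when flat on the pan) | – |
| Square tray movement | under 1 mm | 20 mm |

- **Clear of the mat:** the picture shows a visible gap between the tray and the mat edge.
- **Gripper:** it was free of contact after release, with forces under 1 N.
- **Small disagreement:** the first and last depth fits put the pan's x centre about 2 mm apart and its angle about 1° apart, which doesn't affect the result.
- **Failed checks:** none of the final checks failed. One earlier fit, made while the arm was covering the pan, was unusable, so I repeated it after backing away.

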